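# Hang the offcut pail on the sprung hanger

### The job

Raise the folded-down wire bail of the small red offcut pail upright while the pail stays standing where it is, then lift the pail by the bail and hang it on the two yellow prongs of the hanger, so that it hangs free and level by its bail. Let it down gently: the prong cradle is sprung and sits at a height you have to feel for, so do not drop the pail on it or force it down. Do not tip the pail or drag it along the bench, and leave the glue bottle, the sanding block and the wooden gear where they are.

Things in the scene. Friction and masses are not known exactly. Their poses are not given: they have to be found in the camera images.
- pail: Small open red steel pail, 96 mm across the rim, 72 mm across the foot, 76 mm high, with a fixed load of wood offcuts; 0.4 to 0.75 kg in all (unknown), loose on the bench. Origin: centre of its underside, z up. The bail pivots on the pail's y axis 70 mm above the underside; folded down it sticks out, nearly level, to the pail's +x side.
- bail_grip (a point): Centre of the black roller grip in the middle of the bail's cross wire, 92 mm from the pivot axis. The grip is a round sleeve, 16 mm in diameter, 40 mm long along the pail's y, that spins freely on the wire; on each side 20 mm of bare straight 5 mm wire follows before the bail bends down to the ears (111 mm wide over all).
- bail (a joint): Angle of the bail: 0 folded down, level, towards the pail's +x; pi/2 upright, with the grip 162 mm above the pail's underside; pi folded to the other side. It has a little friction (0.028 N m) and stays where it is left; it starts between 0 and 0.4.
- hanger: Fixed hanger stand; origin on the bench under the middle of the seat for the bail's cross wire. Two yellow 8 mm round prongs at its y = -30 and +30 mm run from a plate (85 mm wide, 24 mm high, face at x = 94 mm) towards its -x. The bail enters from the -x side over the tips, cross wire along the stand's y, grip between the prongs, and the wire comes to lie on both.
- prong_foot (a point): Point on the hanger's base plate (12 mm thick) straight under the prong tips, at the stand's x = -26 mm. Each prong: seat level from x = -12 to 13 mm; in front of it the tip rises to 18 mm above the seat; behind it the prong rises 8 mm and runs level to the plate. Base plate: x = -40 to 150 mm, y = -65 to 65 mm.
- post_top (a point): Top of the hanger's square 28 mm post, at the stand's x = 125 mm. Prong HEIGHT IS NOT MEASURED: the carriage is clamped anywhere such that the empty seat's top, where the wire rests, is 205 to 245 mm above the bench: feel or look for it. Loaded, the sprung cradle sinks 1 mm per 1.2 N after 2 N preload, hard stop at 6 mm (9 N). It should never bear over 20 N.
- glue: Yellow glue bottle, 54 mm in diameter and 150 mm high, standing loose; origin at the centre of its underside. Leave it alone.
- sander: Cork sanding block with a wooden back, 100 x 55 x 34 mm, loose; origin at the centre of its underside, long side along its x. Leave it alone.
- gear: Laser-cut plywood gear, 80 mm in diameter, 12 mm thick, lying loose; origin at the centre of its underside. Leave it alone.
Mind the look-alikes: they are no part of the job. Of the things like the pail, leave any that is green; of the rest the larger one is meant.

How it is judged (in metres and radians):
On the way, in this order (a step that is already met when the one before it is completed fails the run):
1. the bail stands upright (within 0.35 rad) while the pail still stands on the bench (value of joint bail between 1.22 and 1.92 rad and height (world z) of pail below 0.006 m and angle between pail's own z axis and vertical below 0.1 rad), for 0.2 s.
2. the pail is lifted clear of the bench (height (world z) of pail above 0.02 m and angle between pail's own z axis and vertical below 0.45 rad), for 0.2 s.
At the end, for the whole second after the job is handed in: The pail hangs at rest (under 0.05 m/s) from the hanger's prongs by its bail, its foot more than 28 mm above the bench, level within 0.3 rad, the middle of the grip within 22 mm (horizontally) of the seat's middle, the hanger bearing its weight (over 2 N), released (contact force between pail and hanger above 2 N and height (world z) of pail above 0.028 m and horizontal distance between bail_grip and hanger below 0.022 m and angle between pail's own z axis and vertical below 0.3 rad and linear speed of pail below 0.05 m/s); the robot touches nothing.
It fails at once if the pail is tipped by more than 0.5 rad (angle between pail's own z axis and vertical above 0.5 rad).
It fails at once if the pail is dragged more than 35 mm along the bench (distance of pail from where it was at the start of the episode above 0.035 m and height (world z) of pail below 0.003 m).
It fails at once if the hanger is loaded with more than 20 N (pail forced down or dropped on it, or the arm pushing it) (contact force between anything else and hanger above 20 N).
It fails at once if the glue bottle, the sanding block or the gear is moved more than 20 mm (distance of any of glue, sander, gear from where it was at the start of the episode above 0.02 m).
It fails at once if the pail is dropped over the prongs (it moves faster than 0.25 m/s while the grip is within 30 mm of the seat's middle, seen from above) (horizontal distance between bail_grip and hanger below 0.03 m and linear speed of pail above 0.25 m/s).
It also fails if it takes over 67 s, if anything falls off the work surface, if the arm or the gripper's body presses on something with over 40 N, if the wrist force passes 120 N, or if a joint passes its speed limit or range.

### The arm

A 6-joint arm with a two-finger parallel gripper is mounted at the origin on the work surface. World frame = base frame: x ahead of the robot, y to its left, z up, the work surface at z = 0. Lengths are in mm, angles in rad, forces in N, time in s.
With the tool pointing down it reaches from about 350 to 975 mm from the base axis. Payload 7.1 kg.
Tool frame: the origin (TCP) lies at the centre of the arm's flange, where the gripper is bolted on; the fingertips stand 182 mm ahead of it and the grasp point (between the pads) lies 163 mm ahead of it; z points along the fingers, y is the line along which they close (so a half turn about z gives the same grasp; the last joint's range is limited). The gripper opens to 88 mm and grips with 3 to 60 N. Pads are 20 mm wide; open, the fingers measure 115 mm over their backs; the gripper's body (75 mm by 178 mm) begins 61 mm behind the grasp point.
Start: joints at [-1.307, 0.423, 1.63, -0, 1.089, -0.019], TCP at [174.422, -600.153, 404.675] pointing down, gripper open.
Joint ranges: [-3, 3], [-0.9, 2.11], [0.09, 2.58], [-1.31, 4.45], [0.11, 2.69], [-2.54, 2.54]. Speed limits (rad/s): [2.39, 2.39, 3.01, 3.14, 3.14, 3.14].

### API

Orientations are given as a rotation vector (axis times angle).
In Python, from workcell import readout, get_image, ctrl gives the robot as it stands.
- The arm moves only by the tool step_arm, never from a script. Its argument "targets" is a list that holds one entry, the list of rows, each a list of 7 numbers: the shift along the world's x, y, z as a fraction of full scale, then the turn, a rotation vector about the world's x, y, z as a fraction of full scale, then the opening, from 0 (shut) to 1 (fully open). In form: [[[dx, dy, dz, wx, wy, wz, claw], ...]]. A call has exactly 5 rows; each row shifts and turns the commanded pose from where the row before left it; what a row does not reach is not made up. Full scale, the value 1, is 0.05 m for a shift and 4 degrees for a turn. A row lasts 1/8 s, in which the tool goes at most 62.5 mm and 10.7 degrees, less where a joint would pass 70% of its speed; a pose out of reach is approached as far as the arm can. A call with a number of a shift or a turn outside -1 to 1 is refused whole. A call with a gripper value outside its range is refused whole. The fingers move at their own pace and stop on an object; the grip force is fixed at half the most. Time passes only in rows, so rows that do not move let the fingers close, or fill a call up. It gives the time, the measured TCP pose, the force, the opening and the grip force at its end, in the units of the state.
- readout.get_obs(): the state, without advancing time (a new reading comes with each control period).
- get_image(name): name is "scene" or "side" or "wrist"; returns a dict with "pixels" (480x640x3 uint8, red, green, blue), "intrinsics" (3x3 intrinsics, pixels), "k1" (the pictures are not rectified: a ray, as slopes to the right and down, at radius r is drawn at 1 + k1 r^2 times it, then the intrinsics apply), "extrinsics" (4x4, takes a point from world to camera coordinates). Camera axes: x right, y down, z forward; pixel columns grow to the right and rows downward; lengths in mm; the calibration is good to about 2 mm. A picture is of the moment at which its call begins. There is no depth.
- ctrl.close_job(): hands the job in; it is judged then, once.
The state is a dict: "t": time; "qpos": joint angles; "qvel": joint speeds; "joint_torque": joint torques, N m; "ee_pos": TCP position; "orientation": TCP orientation; "ft_force": force on the tool from outside, world axes, zero at the start; "moment": the same for the moment, N m; "width": finger opening in mm; "grasp_force": force on a finger pad.
Only numpy, scipy, OpenCV 4.12 (cv2) and the standard library are available. Lean on these libraries where they do the work, as an engineer would, in place of code of your own. Each camera call takes 0.05 s, during which the arm holds its last target. There are 200 camera calls.

## Working session

There is one attempt and no reset: what is moved stays moved. The work goes in short steps, Python scripts to look and compute and a tool call to move; the robot and the scene stay as the last step left them, time stands still between calls to the robot, and variables do not carry over. Pictures are saved under pics/ and viewed, at most 10 in all, crops included, and the job is handed in when it is done.

Besides the shell and the picture viewer there is one more tool, called after ">>>" as name(argument=value, ...) on one line, values as JSON. step_arm: Moves the arm, as the interface text tells. Shift numbers are shares of 0.05 m and turn numbers shares of 4 degrees, none past 1 either way. Its arguments: {"type":"object","properties":{"targets":{"type":"array"}},"required":["targets"]}

```bash
mkdir -p pics; cat > h.py <<'E'
import numpy as np, cv2
from workcell import readout, get_image, ctrl
def snap(n,f):
    d=get_image(n); cv2.imwrite(f'pics/{f}.png',cv2.cvtColor(d['pixels'],cv2.COLOR_RGB2BGR))
    np.savez(f'pics/{f}.npz',K=d['intrinsics'],k1=d['k1'],E=d['extrinsics']); return d
def ray(f,u,v):
    d=np.load(f'pics/{f}.npz');K,E,k1=d['K'],d['E'],float(d['k1'])
    p=cv2.undistortPoints(np.array([[[u,v]]],float),K,np.array([k1,0,0,0,0.]))[0,0]
    R,t=E[:3,:3],E[:3,3]; v=R.T@np.array([p[0],p[1],1]); return -R.T@t, v/np.linalg.norm(v)
def atz(f,u,v,z):
    o,d=ray(f,u,v); return o+d*(z-o[2])/d[2]
def tri(*obs):
    A=np.zeros((3,3));b=np.zeros(3);rs=[ray(*o) for o in obs]
    for o,d in rs:
        P=np.eye(3)-np.outer(d,d);A+=P;b+=P@o
    x=np.linalg.solve(A,b); return x,[np.linalg.norm((np.eye(3)-np.outer(d,d))@(x-o)) for o,d in rs]
def proj(f,X):
    d=np.load(f'pics/{f}.npz');E=d['E'];r=cv2.Rodrigues(E[:3,:3])[0]
    return cv2.projectPoints(np.array(X,float).reshape(-1,3),r,E[:3,3],d['K'],np.array([float(d['k1']),0,0,0,0.]))[0][:,0]
E
python3 - <<'E'
from h import *
for n in ("scene","side"):
    d=snap(n,n+'0'); E=d['extrinsics']; print(n,-E[:3,:3].T@E[:3,3],d['k1'])
print(readout.get_obs())
E
```

```text
scene [1244.11048424  292.49082478  699.09539424] -0.032865063801303385
side [233.62300628 679.1261621  707.72379141] 0.04234343661432474
{'t': 0.1, 'qpos': array([-1.30702639e+00,  4.23763865e-01,  1.63062376e+00,  1.93007519e-05,
        1.08862116e+00, -1.90149228e-02]), 'qvel': array([ 2.63508408e-05,  9.29339502e-04, -2.58497146e-03, -2.46095002e-03,
        3.49668616e-04,  9.83941344e-04]), 'joint_torque': array([-2.39503061e-04, -5.45613027e+01, -2.74324894e+01,  6.45554136e-02,
        1.87730638e-02, -2.36096770e-05]), 'ee_pos': array([ 174.34401135, -599.91865093,  403.97560488]), 'orientation': array([-3.10885025e+00, -4.42506541e-01,  2.44784509e-04]), 'ft_force': array([ 0.86379043,  0.56541973, -0.37387818]), 'moment': array([ 0.02230705, -0.02503549,  0.03902435]), 'grasp_force': 0.0, 'width': 87.67059598580413}
```

View pics/scene0.png

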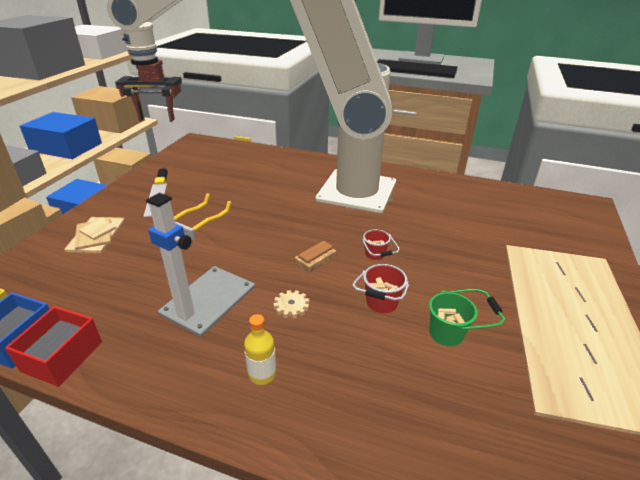

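View pics/side0.png

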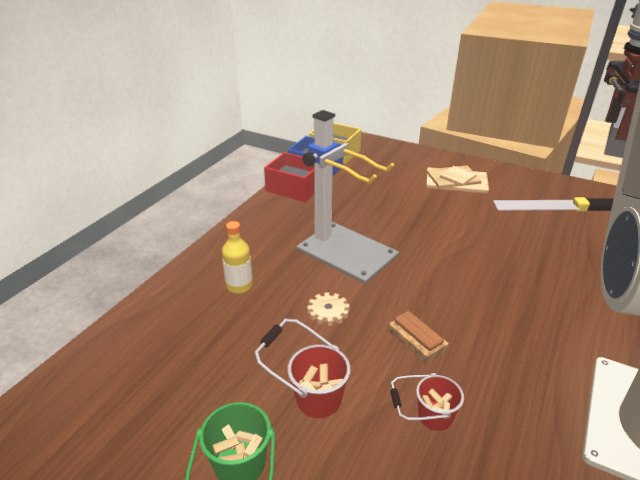

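The larger red pail is at scene (384,288) / side (319,378), with its grip at scene (376,294) / side (271,336). The hanger prongs are at scene (205,212) / side (365,165). I'll zoom in for precise pixels.

```bash
python3 - <<'E'
from h import *
def crop(f,x,y,w=100):
    im=cv2.imread(f'pics/{f}.png'); h=w*3//4
    c=cv2.resize(im[y:y+h,x:x+w],(400,300),interpolation=cv2.INTER_CUBIC)
    for i in range(0,w,20):
        cv2.putText(c,str(x+i),(i*400//w,9),0,.35,(255,255,0),1); cv2.line(c,(i*400//w,10),(i*400//w,16),(255,255,0),1)
    for j in range(0,h,20):
        cv2.putText(c,str(y+j),(0,j*400//w+4),0,.35,(255,255,0),1)
    return c
a=np.vstack([np.hstack([crop('scene0',335,245),crop('side0',250,310,120)]),np.hstack([crop('scene0',140,170,120),crop('side0',295,100,120)])])
cv2.imwrite('pics/z.png',a)
E
```

```text
(no output)
```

View pics/z.png

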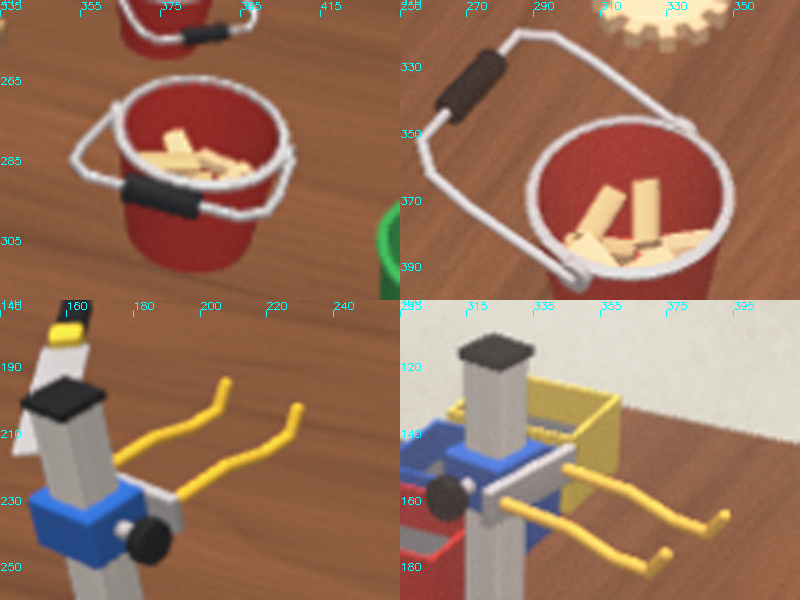

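```bash
python3 - <<'E'
from h import *
np.set_printoptions(precision=1,suppress=True)
P={'grip':((375,294),(271.3,335.8)),'rim':((385.6,277.7),(319.2,369)),'earL':((365,270.7),(336.1,348.1)),'earR':((407.5,283.7),(302.5,394)),
'tipR':((229.1,202.4),(374.8,176.2)),'tipL':((207.5,194.3),(392.5,164.8)),'elbR':((227,209.6),(369.4,181.3)),'elbL':((205.7,202.7),(387.4,169.6)),
'rootR':((194,228.5),(326.5,160.9)),'rootL':((175.1,218),(345.1,150.7)),'kinkR':((206.6,218.9),(344.8,167.8)),'post':((159.2,199.1),(324.1,115.3)),
'green':((453,305),(237,430)),'glue':((257,322),(233.5,229))}
for k,(a,b) in P.items(): 
    x,e=tri(('scene0',*a),('side0',*b)); print(k,x,np.array(e))
for u,v in((160,311),(201,329),(254,287),(214,267)): print('base sc',atz('scene0',u,v,12))
for u,v in((297,250),(365,277),(397,252),(333,225)): print('base sd',atz('side0',u,v,12))
print('gear',atz('side0',328,307,12),'sander',atz('side0',418,333,34),'smallpail',atz('side0',440,395,60))
E
```

```text
grip [578.5 189.1  97.5] [0.6 0.6]
rim [490.5 194.3  72.5] [1. 1.]
earL [485.5 146.1  75.3] [0.9 0.9]
earR [491.2 244.   69.5] [0.2 0.2]
tipR [ 551.4 -141.5  230.1] [0.3 0.3]
tipL [ 539.1 -200.2  230.8] [0.6 0.6]
elbR [ 561.4 -142.2  217.2] [0.5 0.5]
elbL [ 549.3 -201.3  216.4] [0.4 0.4]
rootR [ 660.8 -158.   228.6] [0.4 0.4]
rootL [ 645.4 -210.2  231.8] [0.6 0.6]
kinkR [ 619.2 -155.2  225.6] [0.9 0.9]
post [ 689.  -200.3  301.1] [0.1 0.1]
green [536.7 343.5  78.9] [0.6 0.6]
glue [766.5  19.2 139.1] [0.2 0.2]
base sc [ 701.3 -259.3   12. ]
base sc [ 716.9 -145.5   12. ]
base sc [557.7 -98.8  12. ]
base sc [ 523.9 -225.5   12. ]
base sd [ 715.2 -126.4   12. ]
base sd [ 545.4 -111.5   12. ]
base sd [ 518.5 -223.2   12. ]
base sd [ 689.8 -251.7   12. ]
gear [571.3   4.5  12. ] sander [390.9  10.8  34. ] smallpail [313.6 142.7  60. ]
```

>>> step_arm(targets=[[[0.4,0.79,0,0,0,0.88,0.5],[0.4,0.79,0,0,0,0.88,0.5],[0.4,0.79,0,0,0,0.88,0.5],[0.4,0.79,0,0,0,0.88,0.5],[0.4,0.79,0,0,0,0.88,0.5]]])

```text
t: 0.72
ee_pos: [274.8, -401.3, 404.5]
orientation: [-3.005, -0.916, 0.0]
ft_force: [0.1, -0.4, 1.2]
width: 44.5
grasp_force: 0.0
```

>>> step_arm(targets=[[[0.4,0.79,0,0,0,0.88,0.5],[0.4,0.79,0,0,0,0.88,0.5],[0.4,0.79,0,0,0,0.88,0.5],[0.4,0.79,0,0,0,0.88,0.5],[0.4,0.79,0,0,0,0.88,0.5]]])

```text
t: 1.35
ee_pos: [374.8, -203.8, 404.6]
orientation: [-2.829, -1.365, 0.0]
ft_force: [0.4, -0.8, 0.2]
width: 43.8
grasp_force: 0.0
```

>>> step_arm(targets=[[[0.4,0.79,0,0,0,0.88,0.5],[0.4,0.79,0,0,0,0.88,0.5],[0.4,0.79,0,0,0,0.88,0.5],[0.4,0.79,0,0,0,0.88,0.5],[0.4,0.79,0,0,0,0.88,0.5]]])

```text
t: 1.98
ee_pos: [474.8, -6.2, 404.5]
orientation: [-2.587, -1.782, 0.0]
ft_force: [0.2, 0.4, -0.9]
width: 43.7
grasp_force: 0.0
```

>>> step_arm(targets=[[[0.4,0.79,0,0,0,0.88,0.5],[0.4,0.79,0,0,0,0.88,0.5],[0.4,0.79,0,0,0,0.88,0.5],[0.4,0.6,0,0,0,0.88,0.5],[0.2,0.3,0,0,0,0.88,0.5]]])

```text
t: 2.6
ee_pos: [565.0, 157.5, 404.2]
orientation: [-2.282, -2.158, 0.0]
ft_force: [-0.2, -0.9, 1.0]
width: 43.6
grasp_force: 0.0
```

```bash
python3 - <<'E'
from h import *
np.set_printoptions(precision=4,suppress=True)
snap('wrist','w1')
o=readout.get_obs(); print(o['t'],o['ee_pos'],o['orientation'],o['width'],o['qpos'],o['ft_force'])
print(proj('w1',[[578.5,189.1,97.5],[490,194.7,76]]))
E
```

```text
2.65 [565.7374 158.3711 404.2987] [-2.2798 -2.1613 -0.0015] 43.9717268408759 [0.2526 0.3688 1.7155 0.0007 1.0565 0.3055] [ 0.7899  0.15   -0.4153]
[[329.991  187.3842]
 [218.3004 183.5698]]
```

View pics/w1.png

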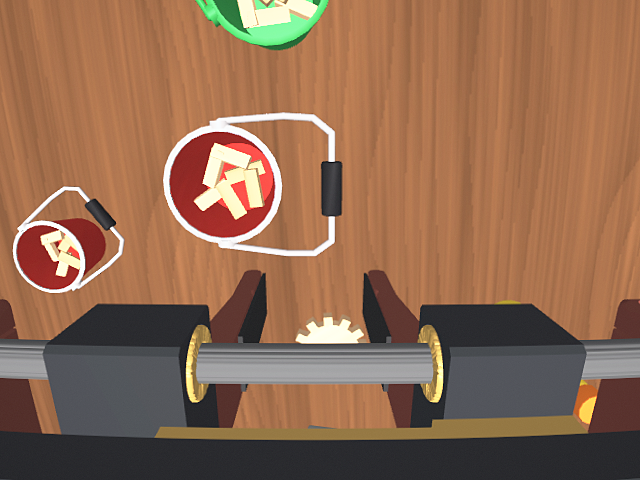

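Wrist view: the grip is at (331.5,188.5), 1–2 px from the prediction (330,187), with the roller perpendicular to the closing line. The rim centre is at (222,183). I'll descend onto the grip.

>>> step_arm(targets=[[[0.13,0.3,-0.2,0,0,0,0.5],[0.13,0.3,-0.5,0,0,0,0.5],[0,0,-0.5,0,0,0,0.5],[0,0,-0.4,0,0,0,0.5],[0,0,0,0,0,0,0.5]]])

```text
t: 3.28
ee_pos: [576.5, 185.5, 322.5]
orientation: [-2.286, -2.152, 0.006]
ft_force: [0.0, 0.3, -0.4]
width: 44.1
grasp_force: 0.0
```

```bash
python3 - <<'E'
from h import *
np.set_printoptions(precision=4,suppress=True)
snap('wrist','w2')
o=readout.get_obs(); print(o['t'],o['ee_pos'],o['orientation'],o['width'],o['ft_force'])
print(proj('w2',[[579,188.7,97.5],[491,194.7,76]]))
E
```

```text
3.325 [577.0444 185.6141 323.8083] [-2.2869 -2.1526  0.0031] 44.08447874123842 [-0.3229  0.9889  0.4918]
[[320.0912 256.9369]
 [176.51   245.2891]]
```

View pics/w2.png

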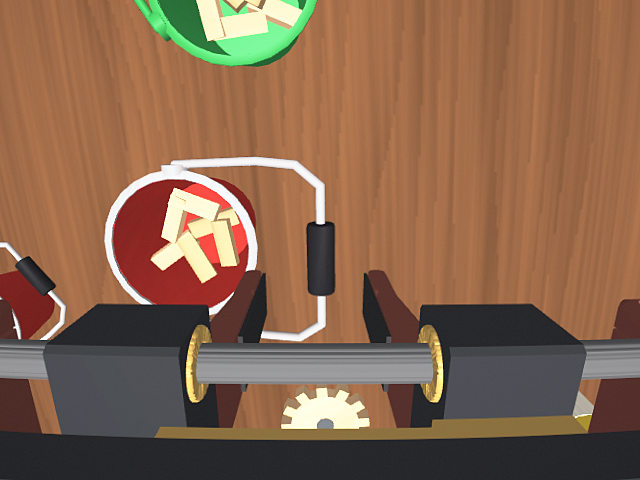

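Grip at (320.5,258.5) against the predicted (320,257), so it's centred between the fingers. Now down and close.

>>> step_arm(targets=[[[0.04,0.05,-0.4,0,0,0,0.5],[0,0,-0.4,0,0,0,0.5],[0,0,-0.3,0,0,0,0.5],[0,0,-0.16,0,0,0,0.5],[0,0,0,0,0,0,0.5]]])

```text
t: 3.95
ee_pos: [579.3, 188.3, 260.9]
orientation: [-2.286, -2.154, 0.002]
ft_force: [-0.1, 0.2, 0.5]
width: 43.9
grasp_force: 0.0
```

>>> step_arm(targets=[[[0,0,0,0,0,0,0.3],[0,0,0,0,0,0,0.22],[0,0,0,0,0,0,0.1],[0,0,0,0,0,0,0.1],[0,0,0,0,0,0,0.1]]])

```text
t: 4.58
ee_pos: [579.5, 188.3, 261.8]
orientation: [2.286, 2.155, 0.0]
ft_force: [-0.1, -1.0, 0.5]
width: 15.2
grasp_force: 30.0
```

```bash
python3 - <<'E'
from h import *
print(tri(('w1',331.5,188.5),('w2',320.5,258.5),('scene0',375,294),('side0',271.3,335.8)))
print(atz('w2',181,242,76),atz('w1',222.5,183,76))
print(readout.get_obs()['ee_pos'],readout.get_obs()['ft_force'])
E
```

```text
(array([579.06330533, 188.50319186,  97.57397109]), [np.float64(0.5905669246960714), np.float64(0.6806194106492119), np.float64(1.1268705406724369), np.float64(0.6065261545759747)])
[494.12294577 196.61563174  76.        ] [493.43595256 194.94656735  76.        ]
[579.49584429 188.32344134 261.82713251] [-0.12101045 -0.99849214  0.47991554]
```

>>> step_arm(targets=[[[-0.078,0.005,0.206,0,0,0,0.1],[-0.102,0.006,0.195,0,0,0,0.1],[-0.125,0.007,0.181,0,0,0,0.1],[-0.146,0.009,0.165,0,0,0,0.1],[-0.165,0.01,0.147,0,0,0,0.1]]])

```text
t: 5.2
ee_pos: [547.8, 190.2, 306.9]
orientation: [-2.286, -2.154, 0.001]
ft_force: [-1.3, -0.8, -1.8]
width: 15.1
grasp_force: 30.0
```

>>> step_arm(targets=[[[-0.181,0.011,0.126,0,0,0,0.1],[-0.194,0.012,0.103,0,0,0,0.1],[-0.207,0.012,0.079,0,0,0,0.1],[-0.214,0.013,0.054,0,0,0,0.1],[-0.219,0.013,0.028,0,0,0,0.1]]])

```text
t: 5.82
ee_pos: [497.3, 193.3, 326.1]
orientation: [2.286, 2.154, 0.001]
ft_force: [-0.2, -0.5, -2.9]
width: 15.5
grasp_force: 30.0
```

>>> step_arm(targets=[[[0,0,0,0,0,0,0.1],[0,0,0,0,0,0,0.1],[0,0,0,0,0,0,0.1],[0,0,0,0,0,0,0.1],[0,0,0,0,0,0,0.1]]])

```text
t: 6.45
ee_pos: [498.0, 193.2, 325.8]
orientation: [-2.286, -2.154, 0.0]
ft_force: [-0.7, -0.4, -3.7]
width: 15.3
grasp_force: 30.0
```

```bash
python3 - <<'E'
from h import *
snap('scene','s2');snap('side','d2')
a=cv2.imread('pics/scene0.png')[210:330,320:480];b=cv2.imread('pics/s2.png')[210:330,320:480]
c=cv2.imread('pics/side0.png')[280:430,240:440];d=cv2.imread('pics/d2.png')[280:430,240:440]
r=lambda x:cv2.resize(x,(400,300))
cv2.imwrite('pics/z2.png',np.vstack([np.hstack([r(a),r(b)]),np.hstack([r(c),r(d)])]))
E
```

```text
(no output)
```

View pics/z2.png

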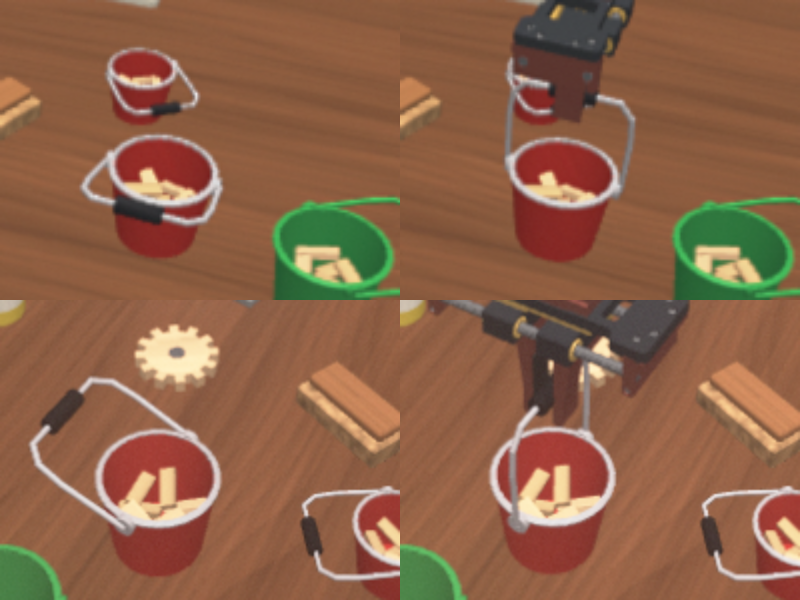

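Bail upright (crop right column); the pail still stands in place. Lifting.

>>> step_arm(targets=[[[0,0,0.06,0,0,0,0.1],[0,0,0.1,0,0,0,0.1],[0,0,0.15,0,0,0,0.1],[0,0,0.2,0,0,0,0.1],[0,0,0.2,0,0,0,0.1]]])

```text
t: 7.18
ee_pos: [497.9, 193.3, 362.3]
orientation: [2.286, 2.155, 0.001]
ft_force: [0.2, -0.7, -4.2]
width: 15.3
grasp_force: 30.0
```

>>> step_arm(targets=[[[0,0,0.3,0,0,0,0.1],[0,0,0.3,0,0,0,0.1],[0,0,0.3,0,0,0,0.1],[0,0,0.25,0,0,0,0.1],[0,0,0.14,0,0,0,0.1]]])

```text
t: 7.8
ee_pos: [497.9, 193.3, 426.9]
orientation: [2.286, 2.154, 0.002]
ft_force: [0.5, -0.6, -3.8]
width: 15.0
grasp_force: 30.0
```

>>> step_arm(targets=[[[0,0,0,0,0,0,0.1],[0,0,0,0,0,0,0.1],[-0.01,-0.08,0,0,0,0,0.1],[-0.02,-0.18,0,0,0,0,0.1],[-0.03,-0.28,0,0,0,-0.1,0.1]]])

```text
t: 8.43
ee_pos: [494.7, 165.6, 425.6]
orientation: [-2.294, -2.147, 0.001]
ft_force: [-0.1, -0.3, -4.2]
width: 15.0
grasp_force: 30.0
```

>>> step_arm(targets=[[[-0.04,-0.36,0,0,0,-0.15,0.1],[-0.04,-0.42,0,0,0,-0.2,0.1],[-0.05,-0.45,0,0,0,-0.2,0.1],[-0.05,-0.45,0,0,0,-0.2,0.1],[-0.05,-0.45,0,0,0,-0.2,0.1]]])

```text
t: 9.05
ee_pos: [482.9, 58.0, 426.0]
orientation: [2.365, 2.067, -0.0]
ft_force: [0.7, -0.6, -4.4]
width: 15.1
grasp_force: 30.0
```

>>> step_arm(targets=[[[-0.05,-0.45,0,0,0,-0.2,0.1],[-0.05,-0.45,0,0,0,-0.2,0.1],[-0.05,-0.45,0,0,0,-0.2,0.1],[-0.05,-0.45,0,0,0,-0.2,0.1],[-0.05,-0.45,0,0,0,-0.15,0.1]]])

```text
t: 9.68
ee_pos: [470.2, -54.4, 426.0]
orientation: [2.432, 1.988, -0.0]
ft_force: [0.7, 0.1, -3.5]
width: 15.5
grasp_force: 30.0
```

>>> step_arm(targets=[[[-0.04,-0.42,0,0,0,0,0.1],[-0.04,-0.4,0,0,0,0,0.1],[-0.03,-0.36,0,0,0,0,0.1],[-0.03,-0.3,0,0,0,0,0.1],[-0.03,-0.22,0,0,0,0,0.1]]])

```text
t: 10.3
ee_pos: [462.2, -138.7, 425.9]
orientation: [2.432, 1.989, 0.0]
ft_force: [-1.0, 0.5, -4.3]
width: 15.0
grasp_force: 30.0
```

>>> step_arm(targets=[[[0,-0.12,0,0,0,0,0.1],[0,0,0,0,0,0,0.1],[0,0,0,0,0,0,0.1],[0,0,0,0,0,0,0.1],[0,0,0,0,0,0,0.1]]])

```text
t: 10.92
ee_pos: [462.4, -143.5, 425.9]
orientation: [-2.43, -1.99, -0.0]
ft_force: [-0.2, 0.6, -4.3]
width: 15.2
grasp_force: 30.0
```

```bash
python3 - <<'E'
from h import *
o=readout.get_obs(); print(o['t'],o['ee_pos'],o['orientation'],o['width'],o['ft_force'])
snap('scene','s3');snap('side','d3')
a=cv2.imread('pics/s3.png')[130:355,120:420];b=cv2.imread('pics/d3.png')[80:305,280:580]
r=lambda x:cv2.resize(x,(400,300),interpolation=cv2.INTER_CUBIC)
cv2.imwrite('pics/z3.png',np.hstack([r(a),r(b)]))
E
```

```text
10.925 [ 462.43170597 -143.46600123  425.85824773] [-2.43046880e+00 -1.99045105e+00 -3.74119238e-05] 15.22659323421469 [-0.19909485  0.56798642 -4.25365875]
```

View pics/z3.png

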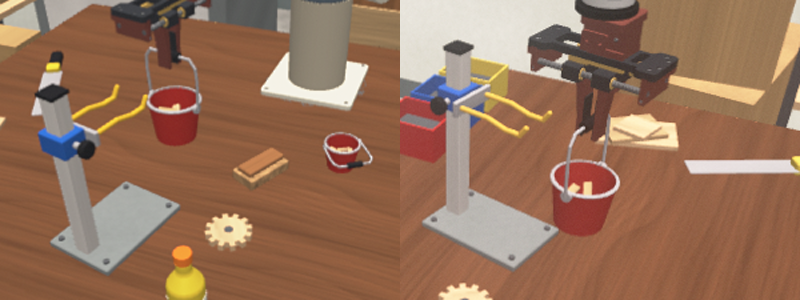

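The pail hangs level from the gripper just off the prong tips (scene crop (175,115), side crop (585,195)). It weighs about 4.2 N. I'll align laterally, then move in over the tips.

>>> step_arm(targets=[[[-0.02,-0.1,0,0,0,0,0.1],[-0.02,-0.11,0,0,0,0,0.1],[0.1,-0.02,0,0,0,0,0.1],[0.2,-0.04,0,0,0,0,0.1],[0.2,-0.04,0,0,0,0,0.1]]])

```text
t: 11.65
ee_pos: [486.3, -159.4, 425.9]
orientation: [2.431, 1.99, 0.0]
ft_force: [-0.2, 0.3, -3.3]
width: 15.3
grasp_force: 30.0
```

>>> step_arm(targets=[[[0.22,-0.044,0,0,0,0,0.1],[0.22,-0.044,0,0,0,0,0.1],[0.22,-0.044,0,0,0,0,0.1],[0.22,-0.044,0,0,0,0,0.1],[0.22,-0.044,0,0,0,0,0.1]]])

```text
t: 12.28
ee_pos: [541.1, -170.4, 425.8]
orientation: [-2.431, -1.99, 0.0]
ft_force: [0.0, 0.1, -3.4]
width: 15.1
grasp_force: 30.0
```

>>> step_arm(targets=[[[0.2,-0.04,0,0,0,0,0.1],[0.2,-0.04,0,0,0,0,0.1],[0.12,-0.024,0,0,0,0,0.1],[0.04,-0.01,0,0,0,0,0.1],[0,0,0,0,0,0,0.1]]])

```text
t: 12.9
ee_pos: [568.3, -175.9, 425.8]
orientation: [-2.431, -1.99, 0.0]
ft_force: [-0.7, 0.2, -4.7]
width: 15.6
grasp_force: 30.0
```

```bash
python3 - <<'E'
from h import *
o=readout.get_obs(); print(o['t'],o['ee_pos'],o['orientation'],o['width'],o['ft_force'])
snap('scene','s4');snap('side','d4')
a=cv2.imread('pics/s4.png')[130:280,130:330];b=cv2.imread('pics/d4.png')[90:240,290:490]
r=lambda x:cv2.resize(x,(400,300),interpolation=cv2.INTER_CUBIC)
cv2.imwrite('pics/z4.png',np.hstack([r(a),r(b)]))
E
```

```text
12.9 [ 568.33544691 -175.94865564  425.80440651] [-2.43089096e+00 -1.98975203e+00  1.97977718e-04] 15.55507030014501 [-0.71785625  0.20224242 -4.74808987]
```

View pics/z4.png

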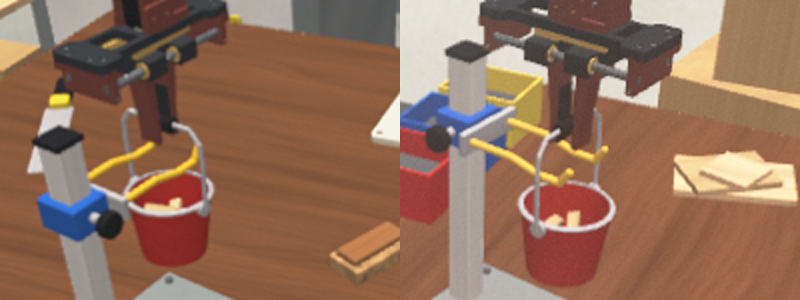

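>>> step_arm(targets=[[[0,0,-0.05,0,0,0,0.1],[0,0,-0.1,0,0,0,0.1],[0,0,-0.1,0,0,0,0.1],[0,0,-0.06,0,0,0,0.1],[0,0,-0.04,0,0,0,0.1]]])

```text
t: 13.62
ee_pos: [568.4, -176.0, 408.1]
orientation: [-2.431, -1.99, 0.0]
ft_force: [-0.7, 0.3, -2.9]
width: 15.2
grasp_force: 30.0
```

>>> step_arm(targets=[[[0,0,-0.03,0,0,0,0.1],[0,0,-0.03,0,0,0,0.1],[0,0,-0.03,0,0,0,0.1],[0,0,-0.03,0,0,0,0.1],[0,0,-0.02,0,0,0,0.1]]])

```text
t: 14.25
ee_pos: [568.4, -176.0, 401.3]
orientation: [2.431, 1.99, 0.0]
ft_force: [-0.1, -0.8, -3.1]
width: 14.9
grasp_force: 30.0
```

>>> step_arm(targets=[[[0,0,-0.02,0,0,0,0.1],[0,0,-0.02,0,0,0,0.1],[0,0,-0.02,0,0,0,0.1],[0,0,-0.02,0,0,0,0.1],[0,0,-0.02,0,0,0,0.1]]])

```text
t: 14.88
ee_pos: [568.4, -176.0, 396.3]
orientation: [2.431, 1.99, 0.0]
ft_force: [0.5, 0.5, -4.0]
width: 15.4
grasp_force: 30.0
```

>>> step_arm(targets=[[[0,0,-0.02,0,0,0,0.1],[0,0,-0.02,0,0,0,0.1],[0,0,-0.02,0,0,0,0.1],[0,0,0,0,0,0,0.1],[0,0,0,0,0,0,0.1]]])

```text
t: 15.5
ee_pos: [568.4, -176.0, 393.4]
orientation: [-2.431, -1.99, 0.0]
ft_force: [-0.0, -0.4, -4.3]
width: 15.0
grasp_force: 30.0
```

Grip at about 229.5, no contact yet.

>>> step_arm(targets=[[[0,0,-0.02,0,0,0,0.1],[0,0,-0.02,0,0,0,0.1],[0,0,-0.02,0,0,0,0.1],[0,0,0,0,0,0,0.1],[0,0,0,0,0,0,0.1]]])

```text
t: 16.12
ee_pos: [568.4, -175.9, 390.4]
orientation: [-2.431, -1.99, 0.0]
ft_force: [0.1, 0.5, -4.4]
width: 15.2
grasp_force: 30.0
```

>>> step_arm(targets=[[[0,0,-0.02,0,0,0,0.1],[0,0,-0.02,0,0,0,0.1],[0,0,0,0,0,0,0.1],[0,0,0,0,0,0,0.1],[0,0,0,0,0,0,0.1]]])

```text
t: 16.75
ee_pos: [568.4, -176.0, 388.4]
orientation: [2.431, 1.99, 0.0]
ft_force: [0.2, -0.1, -4.4]
width: 15.0
grasp_force: 30.0
```

>>> step_arm(targets=[[[0,0,-0.02,0,0,0,0.1],[0,0,-0.02,0,0,0,0.1],[0,0,0,0,0,0,0.1],[0,0,0,0,0,0,0.1],[0,0,0,0,0,0,0.1]]])

```text
t: 17.38
ee_pos: [568.4, -176.0, 386.4]
orientation: [2.431, 1.99, 0.0]
ft_force: [0.3, 0.1, -3.9]
width: 15.1
grasp_force: 30.0
```

>>> step_arm(targets=[[[0,0,-0.02,0,0,0,0.1],[0,0,-0.02,0,0,0,0.1],[0,0,0,0,0,0,0.1],[0,0,0,0,0,0,0.1],[0,0,0,0,0,0,0.1]]])

```text
t: 18.0
ee_pos: [568.4, -176.0, 384.5]
orientation: [2.431, 1.99, 0.0]
ft_force: [-0.1, 0.2, -0.8]
width: 15.1
grasp_force: 30.0
```

Contact: the hanger now takes about 3.4 N. One more mm.

>>> step_arm(targets=[[[0,0,-0.016,0,0,0,0.1],[0,0,0,0,0,0,0.1],[0,0,0,0,0,0,0.1],[0,0,0,0,0,0,0.1],[0,0,0,0,0,0,0.1]]])

```text
t: 18.62
ee_pos: [568.4, -176.0, 383.7]
orientation: [2.431, 1.99, 0.0]
ft_force: [0.8, 0.7, 0.0]
width: 15.3
grasp_force: 30.0
```

```bash
python3 - <<'E'
from h import *
o=readout.get_obs(); print(o['t'],o['ee_pos'],o['ft_force'],o['moment'])
snap('scene','s5');snap('side','d5')
a=cv2.imread('pics/s5.png')[140:290,130:330];b=cv2.imread('pics/d5.png')[100:250,290:490]
r=lambda x:cv2.resize(x,(400,300),interpolation=cv2.INTER_CUBIC)
cv2.imwrite('pics/z5.png',np.hstack([r(a),r(b)]))
E
```

```text
18.625 [ 568.44507938 -175.98218083  383.6610229 ] [0.77828329 0.69573361 0.01333205] [-0.12845759 -0.09936252  0.01118937]
```

View pics/z5.png

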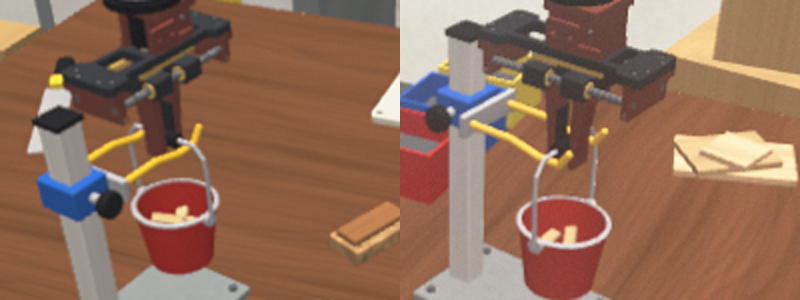

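Wrist load is zero and the wire lies in both seats, so the hanger carries the pail. Releasing.

>>> step_arm(targets=[[[0,0,0,0,0,0,0.2],[0,0,0,0,0,0,0.25],[0,0,0,0,0,0,0.35],[0,0,0,0,0,0,0.45],[0,0,0,0,0,0,0.45]]])

```text
t: 19.35
ee_pos: [568.4, -176.0, 383.6]
orientation: [2.431, 1.99, -0.0]
ft_force: [-0.2, 0.8, 0.5]
width: 39.6
grasp_force: 0.0
```

>>> step_arm(targets=[[[0,0,0,0,0,0,0.45],[0,0,0.04,0,0,0,0.45],[0,0,0.1,0,0,0,0.45],[0,0,0.2,0,0,0,0.45],[0,0,0.3,0,0,0,0.45]]])

```text
t: 19.98
ee_pos: [568.4, -175.9, 416.4]
orientation: [-2.431, -1.99, 0.0]
ft_force: [-0.6, -0.4, 0.2]
width: 39.6
grasp_force: 0.0
```

>>> step_arm(targets=[[[0,0,0.5,0,0,0,0.45],[0,0,0.5,0,0,0,0.45],[0,0,0.5,0,0,0,0.45],[0,0,0.3,0,0,0,0.45],[0,0,0,0,0,0,0.45]]])

```text
t: 20.6
ee_pos: [568.4, -176.0, 507.1]
orientation: [2.429, 1.988, 0.002]
ft_force: [0.3, -0.7, -0.3]
width: 39.8
grasp_force: 0.0
```

>>> step_arm(targets=[[[0,0,0,0,0,0,0.45],[0,0,0,0,0,0,0.45],[0,0,0,0,0,0,0.45],[0,0,0,0,0,0,0.45],[0,0,0,0,0,0,0.45]]])

```text
t: 21.22
ee_pos: [568.4, -176.0, 505.4]
orientation: [-2.431, -1.99, 0.0]
ft_force: [0.1, -0.5, -0.8]
width: 39.3
grasp_force: 0.0
```

```bash
python3 - <<'E'
from h import *
o=readout.get_obs(); print(o['t'],o['ee_pos'],o['ft_force'],o['moment'])
snap('scene','s6');snap('side','d6')
a=cv2.imread('pics/s6.png')[140:290,130:330];b=cv2.imread('pics/d6.png')[100:250,290:490]
r=lambda x:cv2.resize(x,(400,300),interpolation=cv2.INTER_CUBIC)
cv2.imwrite('pics/z6.png',np.hstack([r(a),r(b)]))
E
```

```text
21.225 [ 568.40437253 -175.95644719  505.4350193 ] [ 0.14306863 -0.45120667 -0.75780133] [-0.03655634 -0.0926938   0.01906181]
```

View pics/z6.png

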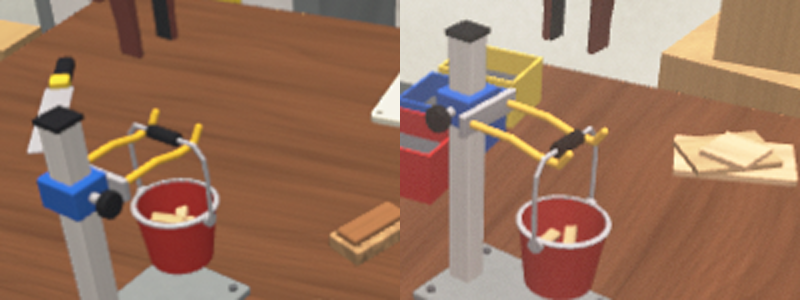

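The pail hangs level on both prongs with the grip between them, and the gripper is clear.

```bash
python3 -c "
from workcell import ctrl
print(ctrl.close_job())"
```

```text
the job is handed in; nothing more can be done
None
```

The red pail hangs level and free by its bail on both yellow prongs, the arm is clear of it, and the job is handed in at about 21 s; no verdict was returned.

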